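Pin the sample carousel to the autosampler hub

TASK

Lock the sample carousel onto the autosampler: take the long-stemmed locking pin from the grey stand, put it upright down through the carousel's centre hole into the hub beneath, and push it fully home so that its collar sits on the carousel's boss, then let go. Leave the short-stemmed spare pin in its socket, and leave the carousel lying in its seat.

Things in the scene. Friction and masses are not known exactly. Their poses are not given: they have to be found in the camera images.
- pin: Long pin, about 150 g, upright in one of the stand's two 21 mm sockets, 44 mm deep, foot 6 mm above table. Steel stem 18 mm dia, 75 long, lowest 14 mm tapered to an 8 mm foot; steel collar 56 dia, 6 thick; black round knob 34 dia, 40 tall: grip it from above. Origin: foot centre, z up; collar underside z=75, knob 81 to 121. Told by bare stem showing and knob top 127 mm above table.
- short_pin: Spare pin, about 100 g, in the other socket of the same grey stand, 100 mm from the long pin. Same collar and black knob, but its stem is only 30 mm, so its collar rests on the stand and its knob top is 97 mm above the table, 30 mm lower than the long pin's. Too short for the job. Origin: foot centre, z up.
- carousel: Loose metal disc 220 mm dia, 12 thick, about 600 g, with a ring of capped tubes (94 mm radius, tops 36 mm above its underside), lying in a seat with 3 mm play. Central black boss 70 dia, top 25 mm above the underside; its through hole is 42 mm wide at the mouth, flaring down over 8 mm to 30. Origin: hole axis at the underside, 70 mm above table, z up.
- sampler: Fixed white box 260x260x70 mm under the carousel. Hub hole in its middle: 32 mm wide, floor 12 mm above table. A stiff plug in it meets the pin's foot 42 mm above table, slides down when pushed with 6 N plus, and stays; push it 22 mm until the collar lies on the boss, foot then 20 mm above table. The pin's weight will not do it. Origin: underside centre, hub axis, z up.
There are look-alikes about, which are no part of the job. Leave any blue or yellow look-alike of the pin alone.

How it is judged:
By the outcome, as a careful person would: the job done as asked, in the order asked, and still so for the second after the job is handed in, with the robot touching nothing.
It also fails if it takes over 45 s, if anything falls off the work surface, if the arm or the gripper's body presses on something with over 40 N, if the wrist force passes 120 N, or if a joint passes its speed limit or range.

ROBOT

A 6-joint arm with a two-finger parallel gripper is mounted at the origin on the work surface. World frame = base frame: x ahead of the robot, y to its left, z up, the work surface at z = 0. Lengths are in mm, angles in rad, forces in N, time in s.
With the tool pointing down it reaches from about 400 to 925 mm from the base axis. Payload 12.5 kg.
Tool frame: the origin (TCP) lies at the very end of the fingers, on their centre line; the grasp point (between the pads) lies 19 mm behind it (env.grip_point_offset is the distance from the TCP to the grasp point, in mm); z points along the fingers, y is the direction in which the jaws open and shut (so a half turn about z gives the same grasp; the last joint's range is limited). The gripper opens to 95 mm and grips with 3 to 60 N. Pads are 20 mm wide; open, the fingers measure 119 mm over their backs; the gripper's body (75 mm by 180 mm) begins 59 mm behind the grasp point.
Start: joints at [1.225, 0.491, 1.559, -0, 1.092, -0.106], TCP at [148.424, 607.138, 214.661] pointing down, gripper open.
Joint ranges: [-3.1, 3.1], [-0.84, 2.19], [0.05, 2.79], [-1.13, 4.28], [0.06, 2.93], [-2.69, 2.69]. Speed limits (rad/s): [2.22, 2.22, 2.79, 3.14, 3.14, 3.14].

INTERFACE

Orientations are given as [roll, pitch, yaw] about the fixed x, y, z axes, in that order (R = Rz(yaw) Ry(pitch) Rx(roll)).
In Python, from cell import env gives the robot as it stands.
- The arm moves only by the tool drive_tool, never from a script. Its argument "commands" is a list of rows, each an object of numbers: "dx", "dy", "dz": the shift along the world's x, y, z in mm; "yaw": the turn about the world's z in degrees. In form: [{"dx": .., "dy": .., "dz": .., "yaw": ..}, ...]. A call has 1 to 5 rows; each row shifts and turns the commanded pose from where the row before left it; what a row does not reach is not made up. A row lasts 1/12 s, in which the tool goes at most 41.7 mm and 7.16 degrees, less where a joint would pass 70% of its speed; a pose out of reach is approached as far as the arm can. A call with a gripper value outside its range is refused whole. "grip" is the opening, from 0 (shut) to 1 (fully open), set as the call begins (left out, the last holds). The fingers move at their own pace and stop on an object; the grip force is fixed at half the most. Time passes only in rows, so rows that do not move let the fingers close. It gives the time, the measured TCP pose, the force and the opening at its end, in the units of the state.
- env.state(): the state, without advancing time (a new reading comes with each control period).
- env.read_camera(name): name is "scene" or "top" or "wrist"; returns the picture (420x560x3 uint8, red, green, blue); there is no depth.
- env.calibration(name): a dict with "intrinsics" (3x3 intrinsics, pixels), "rvec" (rotation vector, rad) and "tvec" (3), from world to camera coordinates, as OpenCV has them. Camera axes: x right, y down, z forward; pixel columns grow to the right and rows downward; lengths in mm; the calibration is good to about 2 mm. A picture is of the moment at which its call begins: read the wrist's pose just before it. calibration takes no time and is no camera call; for the wrist camera it gives the pose at the moment of the call.
- env.job_done(): hands the job in, once; it reports no verdict.
Trained networks look in the newest picture that a camera, given by its name, has taken for a name from the list of things; names that differ only in an ending like _2 or _b are one class to them, and where a whole thing is asked for, a point or a joint stands for the part that bears it (a point fixed in the world has none). Each returns a list of dicts, best first, with "conf" (0 to 1); they miss things now and then, are a little off and sometimes report something else, mostly with a low value. They report only what shows in the picture. A call takes as long as a camera call. They do not tell look-alikes from the thing itself.
- env.trace(query, camera): "pixels" (420x560 bool, what is visible of it) and "pixel" ([column, row] in pixels, amid what is visible of it).
- env.place_of(query, camera): "pixel" ([column, row] in pixels: a listed point, or the origin of a listed thing).
The state is a dict: "t": time; "joints": joint angles; "qvel": joint speeds; "tau": joint torques, N m; "eef_pos": TCP position; "tcp_rot": TCP orientation; "ft_force": force on the tool from outside, world axes, zero at the start; "moment": the same for the moment, N m; "opening": opening from 0.0 (shut) to 1.0 (fully open).
Only numpy, scipy, OpenCV 4.12 (cv2) and the standard library are available. Lean on these libraries where they do the work, as an engineer would, in place of code of your own. Each camera call takes 0.05 s, during which the arm holds its last target.

## Working session

There is one attempt and no reset: what is moved stays moved. The work goes in short steps, Python scripts to look and compute and a tool call to move; the robot and the scene stay as the last step left them, time stands still between calls to the robot, and variables do not carry over. Pictures are saved under pics/ and viewed, and the job is handed in when it is done.

Besides the shell and the picture viewer there is one more tool, called after "Request:" as name(argument=value, ...), one argument or row to a line, values as JSON. drive_tool: Moves the arm, as the interface text tells. Its arguments: {"type":"object","properties":{"commands":{"type":"array"},"grip":{"type":"number"}},"required":["commands"]}

```bash
mkdir -p pics; ls
cat > h.py <<'E'
import numpy as np, cv2
from cell import env
def snap(c,f):
    im=env.read_camera(c); cv2.imwrite('pics/'+f,cv2.cvtColor(im,cv2.COLOR_RGB2BGR)); return im
def ray(c,px,z):
    k=env.calibration(c); K=np.array(k['intrinsics'],float); R=cv2.Rodrigues(np.array(k['rvec'],float))[0]; t=np.array(k['tvec'],float).ravel()
    C=-R.T@t; d=R.T@np.linalg.inv(K)@np.array([px[0],px[1],1.]); return C+d*(z-C[2])/d[2]
def proj(c,P):
    k=env.calibration(c); return cv2.projectPoints(np.array(P,float).reshape(-1,3),np.array(k['rvec'],float),np.array(k['tvec'],float),np.array(k['intrinsics'],float),None)[0].reshape(-1,2)
E
python3 - <<'E'
from h import *
for c in ['top','scene']:
    snap(c,c+'0.png')
    for q in ['pin','short_pin','carousel','sampler']:
        for r in env.place_of(q,c): print(c,q,np.round(r['pixel'],1),round(r['conf'],2))
print(env.state())
for c in ['top','scene','wrist']:
    k=env.calibration(c);R=cv2.Rodrigues(np.array(k['rvec'],float))[0];print(c,-R.T@np.array(k['tvec']).ravel())
E
```

```text
pics
top pin [222.2 158.8] 0.96
top pin [222.  223.6] 0.9
top pin [285.3 234.8] 0.68
top short_pin [165.1 215.1] 0.72
top carousel [414.2 235.2] 0.83
top sampler [401.5 235.5] 0.82
scene pin [269.4 220.6] 0.87
scene pin [363.8 197.5] 0.76
scene pin [306.  174.6] 0.67
scene short_pin [335.9 140.8] 0.94
scene carousel [194.3 310.6] 0.65
scene carousel [301.3 177.2] 0.32
scene sampler [203.7 319.1] 0.61
{'t': 0.5, 'joints': array([ 1.22538199e+00,  4.90898510e-01,  1.55894122e+00,  2.17715082e-05,
        1.09168788e+00, -1.05579098e-01]), 'qvel': array([ 0.00070069, -0.0021068 , -0.00057063,  0.0006047 , -0.00099057,
        0.00048811]), 'tau': array([-1.22427969e-04, -6.12051201e+01, -2.58283424e+01,  6.93426887e-02,
        4.48181131e-02, -2.00916659e-06]), 'eef_pos': array([148.4244804 , 607.12117511, 214.64765308]), 'tcp_rot': array([ 3.14152593e+00, -1.23584265e-05,  2.90174738e+00]), 'ft_force': array([ 0.07621081, -0.62482706, -0.44262977]), 'moment': array([-0.00716635, -0.01118709,  0.02946873]), 'opening': 1.0006171988424533}
top [555.16177246   9.05842288 833.67559171]
scene [ 775.66974529 -299.65727175  663.00815564]
wrist [ 73.27753154 625.5684456  386.45805647]
```

View pics/top0.png

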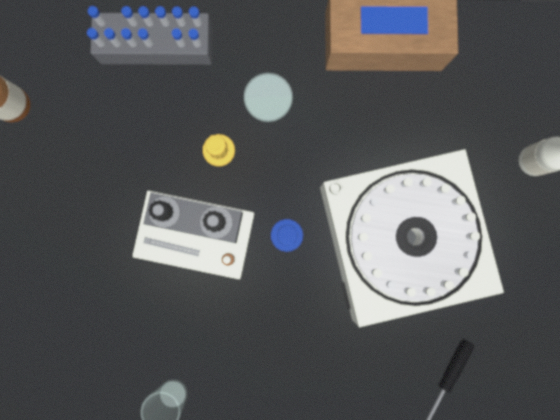

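View pics/scene0.png

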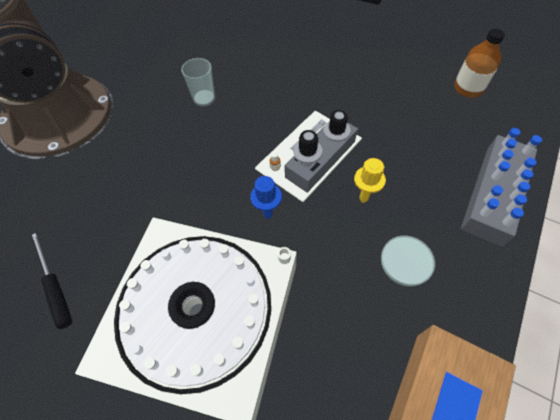

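Run:
```python
from h import *
import glob
t=cv2.imread('pics/top0.png'); s=cv2.imread('pics/scene0.png')
a=cv2.resize(t[180:285,125:260],None,fx=4,fy=4,interpolation=cv2.INTER_CUBIC); b=cv2.resize(s[95:205,245:375],None,fx=4,fy=4,interpolation=cv2.INTER_CUBIC)
h=max(a.shape[0],b.shape[0])
a=cv2.copyMakeBorder(a,0,h-a.shape[0],0,0,0);b=cv2.copyMakeBorder(b,0,h-b.shape[0],0,0,0)
a=cv2.resize(a,None,fx=.74,fy=.74);b=cv2.resize(b,None,fx=.74,fy=.74)
cv2.imwrite('pics/z.png',np.hstack([a,b]))
for c,q in [('top','pin'),('top','short_pin'),('scene','pin'),('scene','short_pin')]:
    for r in env.trace(q,c):
        ys,xs=np.nonzero(r['pixels']);print(c,q,r['conf'],r['pixel'],xs.min(),xs.max(),ys.min(),ys.max())
for px in [(158,211),(213,222)]:
    for z in (97,127): print('top',px,z,ray('top',px,z))
for px in [(308,134),(339,115)]:
    for z in (97,127): print('scene',px,z,ray('scene',px,z))
print('car',ray('top',(416,237),95), 'from scene',ray('scene',(191,304),95))
```

```text
top pin 0.92 [285.8, 234.7] 271 302 220 251
top pin 0.62 [214.5, 217.9] 199 231 207 238
top pin 0.61 [217.4, 149.5] 203 234 134 165
top short_pin 0.91 [161.1, 211.0] 148 180 197 227
scene pin 0.95 [264.0, 194.7] 251 280 176 220
scene pin 0.73 [370.8, 176.1] 354 384 159 202
scene pin 0.72 [304.9, 149.7] 293 321 130 166
scene short_pin 0.71 [336.5, 127.4] 323 349 111 141
top (158, 211) 97 [611.34160801 212.06754835  97.        ]
top (158, 211) 127 [609.05376912 203.80030856 127.        ]
top (213, 222) 97 [592.8661396  117.98122019  97.        ]
top (213, 222) 127 [591.33068624 113.5455039  127.        ]
scene (308, 134) 97 [580.92451267 143.45505653  97.        ]
scene (308, 134) 127 [591.24654941 119.96887578 127.        ]
scene (339, 115) 97 [613.53892976 215.57284623  97.        ]
scene (339, 115) 127 [622.13231206 188.26422287 127.        ]
car [ 568.51829114 -228.22420002   95.        ] from scene [ 572.05354397 -229.95407646   95.        ]
```

View pics/z.png

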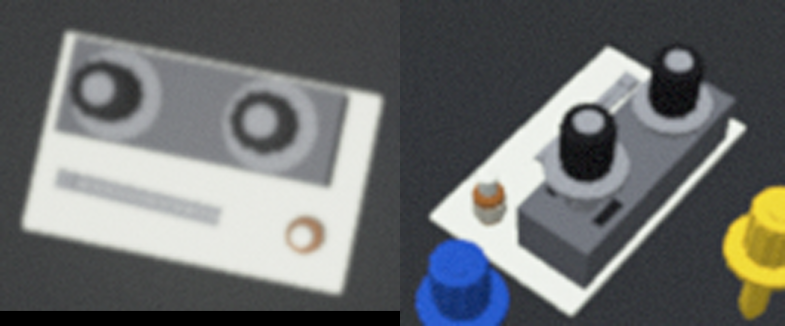

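Request:
drive_tool(
  commands=[
    {"dx": 22,"dy": -24},
    {"dx": 22,"dy": -24},
    {"dx": 22,"dy": -24},
    {"dx": 22,"dy": -24},
    {"dx": 22,"dy": -24},
  ],
  grip=1,
)

```text
invalid input
```

Request:
drive_tool(
  commands=[
    {"dx": 22,"dy": -24},
    {"dx": 22,"dy": -24},
    {"dx": 22,"dy": -24},
    {"dx": 22,"dy": -24},
    {"dx": 22,"dy": -24},
  ],
)

```text
invalid input
```

Request:
drive_tool(
  commands=[
    {"dx": 22,"dy": -24},
    {"dx": 22,"dy": -24},
    {"dx": 22,"dy": -24},
    {"dx": 22,"dy": -24},
    {"dx": 22,"dy": -24},
  ],
)

```text
invalid input
```

Request:
drive_tool(
  commands=[
    {"dx": 22,"dy": -24,"dz": 0,"yaw": 0},
    {"dx": 22,"dy": -24,"dz": 0,"yaw": 0},
    {"dx": 22,"dy": -24,"dz": 0,"yaw": 0},
    {"dx": 22,"dy": -24,"dz": 0,"yaw": 0},
    {"dx": 22,"dy": -24,"dz": 0,"yaw": 0},
  ],
  grip=1,
)

```text
t: 1.12
eef_pos: [259.2, 485.9, 214.8]
tcp_rot: [3.141, 0.0, 2.902]
ft_force: [0.7, 1.0, 0.3]
opening: 1.001
```

Request:
drive_tool(
  commands=[
    {"dx": 22,"dy": -24,"dz": 0,"yaw": 0},
    {"dx": 22,"dy": -24,"dz": 0,"yaw": 0},
    {"dx": 22,"dy": -24,"dz": 0,"yaw": 0},
    {"dx": 22,"dy": -24,"dz": 0,"yaw": 0},
    {"dx": 22,"dy": -24,"dz": 0,"yaw": 0},
  ],
  grip=1,
)

```text
t: 1.53
eef_pos: [369.3, 365.9, 214.9]
tcp_rot: [3.141, 0.0, 2.902]
ft_force: [0.3, 0.3, -1.0]
opening: 1.0
```

Request:
drive_tool(
  commands=[
    {"dx": 22,"dy": -24,"dz": 0,"yaw": 0},
    {"dx": 22,"dy": -24,"dz": 0,"yaw": 0},
    {"dx": 22,"dy": -24,"dz": 0,"yaw": 0},
    {"dx": 22,"dy": -24,"dz": 0,"yaw": 0},
    {"dx": 22,"dy": -24,"dz": 0,"yaw": 0},
  ],
  grip=1,
)

```text
t: 1.95
eef_pos: [479.4, 245.8, 214.8]
tcp_rot: [3.141, 0.0, 2.902]
ft_force: [0.4, 0.6, -0.2]
opening: 0.999
```

Request:
drive_tool(
  commands=[
    {"dx": 22,"dy": -26,"dz": 0,"yaw": 0},
    {"dx": 22,"dy": -26,"dz": 0,"yaw": 0},
    {"dx": 22,"dy": -26,"dz": 0,"yaw": 0},
    {"dx": 22,"dy": -26,"dz": 0,"yaw": 0},
    {"dx": 15,"dy": -20,"dz": 0,"yaw": 0},
  ],
  grip=1,
)

```text
t: 2.37
eef_pos: [583.0, 121.0, 214.7]
tcp_rot: [3.141, 0.001, 2.901]
ft_force: [-0.6, 0.7, -0.3]
opening: 1.002
```

Run:
```python
from h import *
im=snap('wrist','w1.png')
print(env.state()['eef_pos'])
for q in ['pin','short_pin']:
    for r in env.trace(q,'wrist'):
        ys,xs=np.nonzero(r['pixels']);print(q,r['conf'],r['pixel'],xs.min(),xs.max(),ys.min(),ys.max())
print(proj('wrist',[[592,115,127],[592,115,81],[612,212,97]]))
```

```text
[584.8946871  118.46965912 214.43666401]
pin 0.83 [276.2, 216.2] 249 302 190 246
pin 0.6 [156.2, 224.9] 124 186 196 252
pin 0.59 [303.3, 332.3] 278 325 282 349
short_pin 0.62 [365.2, 207.1] 341 394 180 231
short_pin 0.26 [21.9, 235.5] 0 68 182 277
[[274.82701242 228.9963465 ]
 [275.49529921 214.7301581 ]
 [375.13902717 215.4994234 ]]
```

View pics/w1.png

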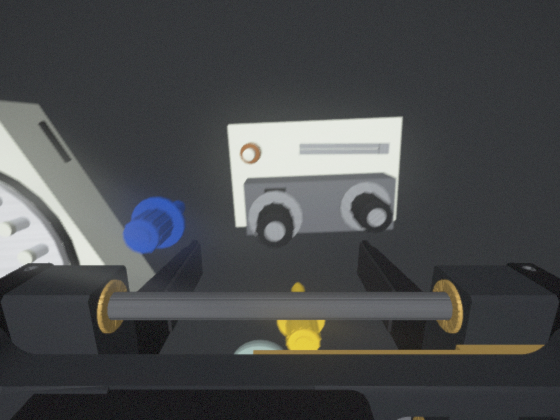

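Run:
```python
from h import *
im=cv2.imread('pics/w1.png')
cv2.imwrite('pics/w1z.png',cv2.resize(im[170:270,220:420],None,fx=4,fy=4,interpolation=cv2.INTER_CUBIC))
for p in [(274.5,231),(275,232)]: print(ray('wrist',p,127))
print('short',ray('wrist',(376,217),97), 'collar',ray('wrist',(275.5,216),87))
```

```text
[593.77754827 114.24868939 127.        ]
[594.81074815 114.45351204 127.        ]
short [613.74313185 212.58573473  97.        ] collar [591.64496308 115.17495324  87.        ]
```

View pics/w1z.png

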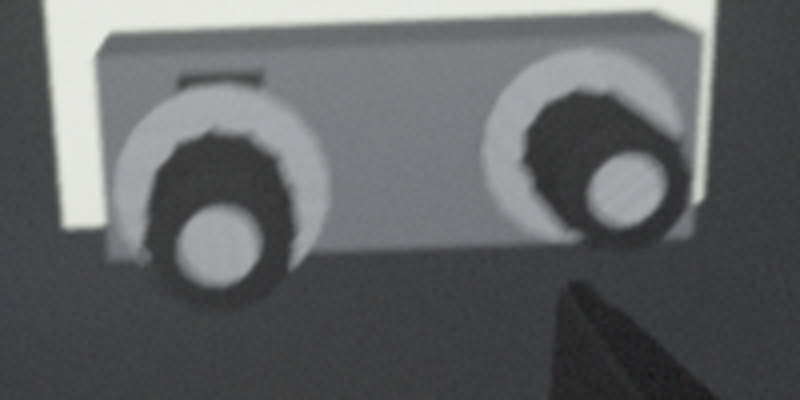

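Request:
drive_tool(
  commands=[
    {"dx": 8.6,"dy": -4,"dz": 0,"yaw": 0},
    {"dx": 0,"dy": 0,"dz": -25,"yaw": 0},
    {"dx": 0,"dy": 0,"dz": -30,"yaw": 0},
    {"dx": 0,"dy": 0,"dz": -20,"yaw": 0},
    {"dx": 0,"dy": 0,"dz": 0,"yaw": 0},
  ],
  grip=1,
)

```text
t: 2.93
eef_pos: [588.1, 119.9, 136.2]
tcp_rot: [-3.14, -0.006, 2.903]
ft_force: [0.6, 0.5, -0.9]
opening: 1.001
```

Request:
drive_tool(
  commands=[
    {"dx": 0,"dy": 0,"dz": -20,"yaw": 0},
    {"dx": 0,"dy": 0,"dz": -15,"yaw": 0},
    {"dx": 0,"dy": 0,"dz": -10,"yaw": 0},
    {"dx": 0,"dy": 0,"dz": -3,"yaw": 0},
    {"dx": 0,"dy": 0,"dz": 0,"yaw": 0},
  ],
  grip=1,
)

```text
t: 3.35
eef_pos: [590.1, 119.5, 91.9]
tcp_rot: [3.142, -0.0, 2.902]
ft_force: [0.1, 1.1, 0.1]
opening: 0.997
```

Request:
drive_tool(
  commands=[
    {"dx": 0,"dy": 0,"dz": 0,"yaw": 0},
    {"dx": 0,"dy": 0,"dz": 0,"yaw": 0},
    {"dx": 0,"dy": 0,"dz": 0,"yaw": 0},
    {"dx": 0,"dy": 0,"dz": 0,"yaw": 0},
    {"dx": 0,"dy": 0,"dz": 0,"yaw": 0},
  ],
  grip=0,
)

```text
t: 3.77
eef_pos: [590.2, 119.1, 92.1]
tcp_rot: [3.141, 0.001, 2.902]
ft_force: [-0.8, 0.1, 0.3]
opening: 0.704
```

Request:
drive_tool(
  commands=[
    {"dx": 0,"dy": 0,"dz": 0,"yaw": 0},
    {"dx": 0,"dy": 0,"dz": 0,"yaw": 0},
    {"dx": 0,"dy": 0,"dz": 0,"yaw": 0},
    {"dx": 0,"dy": 0,"dz": 0,"yaw": 0},
    {"dx": 0,"dy": 0,"dz": 0,"yaw": 0},
  ],
  grip=0,
)

```text
t: 4.18
eef_pos: [590.0, 119.1, 91.6]
tcp_rot: [-3.142, -0.0, 2.902]
ft_force: [-2.2, -4.4, -0.5]
opening: 0.358
```

Request:
drive_tool(
  commands=[
    {"dx": 0,"dy": 0,"dz": 0,"yaw": 0},
    {"dx": 0,"dy": 0,"dz": 0,"yaw": 0},
    {"dx": 0,"dy": 0,"dz": 0,"yaw": 0},
    {"dx": 2,"dy": -2,"dz": 0,"yaw": 0},
    {"dx": 1.5,"dy": -2.5,"dz": 0,"yaw": 0},
  ],
  grip=0.7,
)

```text
t: 4.6
eef_pos: [593.7, 114.6, 91.7]
tcp_rot: [3.141, 0.0, 2.902]
ft_force: [-0.3, 0.2, 0.5]
opening: 0.651
```

Run:
```python
from h import *
im=snap('wrist','w2.png')
print(env.state()['eef_pos'],env.state()['opening'],env.state()['ft_force'])
```

```text
[594.0228787  114.11308749  91.67893215] 0.6724196272531731 [-0.16171086  0.21157522  0.95386241]
```

View pics/w2.png

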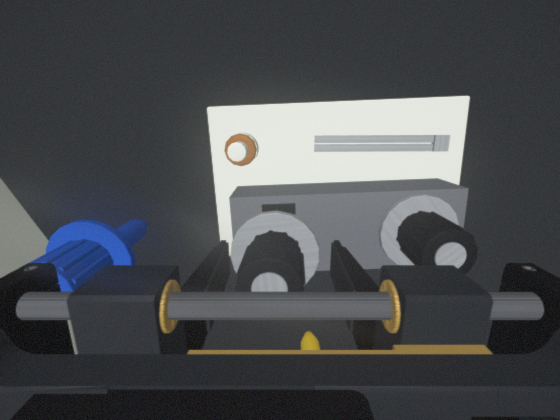

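Run:
```python
from h import *
print(ray('wrist',(275,254),87),ray('wrist',(269.5,288),127),ray('wrist',(281.5,242),92))
print(proj('wrist',[[594,114.1,91.7],[594,114.1,127],[593.5,114.5,87]]))
```

```text
[593.02297698 111.45706417  87.        ] [593.45893168 109.10173961 127.        ] [584.26074536 117.75058531  92.        ]
[[279.45677702 257.58188353]
 [279.42789145 286.821066  ]
 [279.88975228 253.61805501]]
```

Request:
drive_tool(
  commands=[
    {"dx": -0.5,"dy": -3,"dz": 0,"yaw": 0},
    {"dx": 0,"dy": 0,"dz": 0,"yaw": 0},
    {"dx": 0,"dy": 0,"dz": 0,"yaw": 0},
    {"dx": 0,"dy": 0,"dz": 0,"yaw": 0},
    {"dx": 0,"dy": 0,"dz": 0,"yaw": 0},
  ],
  grip=0,
)

```text
t: 5.07
eef_pos: [593.0, 111.7, 91.7]
tcp_rot: [3.141, 0.0, 2.902]
ft_force: [1.2, 0.4, -0.2]
opening: 0.406
```

Request:
drive_tool(
  commands=[
    {"dx": 0,"dy": 0,"dz": 0,"yaw": 0},
    {"dx": 0,"dy": 0,"dz": 0,"yaw": 0},
    {"dx": 0,"dy": 0,"dz": 0,"yaw": 0},
    {"dx": 0,"dy": 0,"dz": 0,"yaw": 0},
    {"dx": 0,"dy": 0,"dz": 0,"yaw": 0},
  ],
  grip=0,
)

```text
t: 5.48
eef_pos: [593.0, 111.7, 91.7]
tcp_rot: [3.141, 0.0, 2.902]
ft_force: [0.3, 0.4, 0.1]
opening: 0.357
```

Run:
```python
from h import *
im=snap('wrist','w3.png')
print(env.state()['eef_pos'],env.state()['opening'],env.state()['ft_force'])
```

```text
[593.0236154  111.73458907  91.66934596] 0.3591345004028344 [0.16066972 1.45478056 0.08988891]
```

View pics/w3.png

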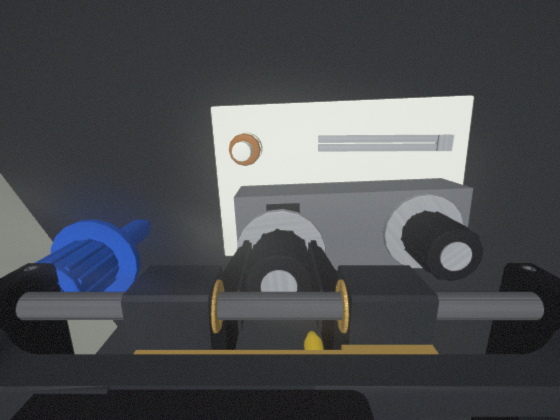

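Request:
drive_tool(
  commands=[
    {"dx": 0,"dy": 0,"dz": 8,"yaw": 0},
    {"dx": 0,"dy": 0,"dz": 15,"yaw": 0},
    {"dx": 0,"dy": 0,"dz": 20,"yaw": 0},
    {"dx": 0,"dy": 0,"dz": 25,"yaw": 0},
    {"dx": 0,"dy": 0,"dz": 25,"yaw": 0},
  ],
  grip=0,
)

```text
t: 5.95
eef_pos: [592.6, 111.5, 185.8]
tcp_rot: [-3.141, -0.001, 2.902]
ft_force: [0.1, 0.6, -1.0]
opening: 0.356
```

Request:
drive_tool(
  commands=[
    {"dx": 0,"dy": 0,"dz": 25,"yaw": 0},
    {"dx": 0,"dy": 0,"dz": 15,"yaw": 0},
    {"dx": 0,"dy": 0,"dz": 0,"yaw": 0},
    {"dx": 0,"dy": 0,"dz": 0,"yaw": 0},
    {"dx": 0,"dy": 0,"dz": 0,"yaw": 0},
  ],
  grip=0,
)

```text
t: 6.37
eef_pos: [592.4, 111.5, 223.6]
tcp_rot: [-3.141, -0.002, 2.902]
ft_force: [-0.0, -0.6, -1.7]
opening: 0.354
```

Run:
```python
from h import *
a=snap('wrist','w4.png');b=snap('scene','s4.png')
cv2.imwrite('pics/c4.png',np.hstack([cv2.imread('pics/w4.png')[150:,100:460],cv2.imread('pics/s4.png')[0:270,180:540]]))
print(env.state()['eef_pos'],env.state()['opening'],env.state()['ft_force'])
```

```text
[592.50320638 111.56550075 223.26857596] 0.35878104615651657 [-0.0707507   0.92251571 -1.52784215]
```

View pics/c4.png

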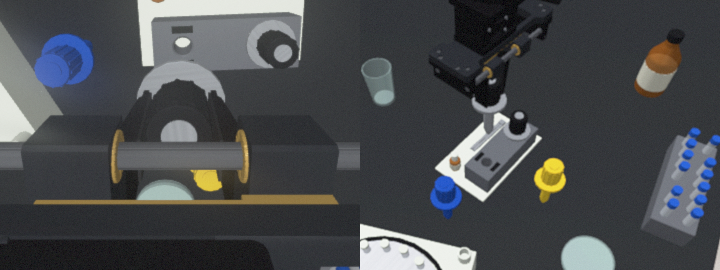

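Request:
drive_tool(
  commands=[
    {"dx": 0,"dy": -10,"dz": 20,"yaw": 0},
    {"dx": -3,"dy": -30,"dz": 20,"yaw": 0},
    {"dx": -4,"dy": -33,"dz": 0,"yaw": 0},
    {"dx": -4,"dy": -33,"dz": 0,"yaw": 0},
    {"dx": -4,"dy": -33,"dz": 0,"yaw": 0},
  ],
  grip=0,
)

```text
t: 6.88
eef_pos: [577.5, -28.6, 263.9]
tcp_rot: [-3.142, -0.001, 2.902]
ft_force: [0.5, -0.4, -1.3]
opening: 0.353
```

Request:
drive_tool(
  commands=[
    {"dx": -4,"dy": -33,"dz": 0,"yaw": 0},
    {"dx": -4,"dy": -33,"dz": 0,"yaw": 0},
    {"dx": 0,"dy": -28,"dz": 0,"yaw": 0},
    {"dx": 0,"dy": -20,"dz": 0,"yaw": 0},
    {"dx": 0,"dy": 0,"dz": 0,"yaw": 0},
  ],
  grip=0,
)

```text
t: 7.3
eef_pos: [569.6, -144.8, 263.4]
tcp_rot: [-3.141, -0.002, 2.899]
ft_force: [0.5, -1.3, -2.2]
opening: 0.356
```

Run:
```python
from h import *
a=snap('wrist','w5.png')
print(env.state()['eef_pos'],env.state()['opening'],env.state()['ft_force'])
for q in ['carousel','sampler']:
    for r in env.place_of(q,'wrist'): print(q,r, ray('wrist',r['pixel'],70 if q=='carousel' else 0))
print(proj('wrist',[[570,-229,95],[570,-229,42]]))
```

```text
[ 569.65713947 -143.01886095  263.40190087] 0.3529407651446725 [ 0.14223168 -0.28665778 -1.4194609 ]
carousel {'pixel': [212.0, 210.1], 'conf': 0.56} [ 571.48074586 -228.84218494   70.        ]
sampler {'pixel': [223.3, 197.9], 'conf': 0.67} [ 572.67166016 -226.72440145    0.        ]
[[206.28648979 214.47009326]
 [215.49134155 203.46669464]]
```

View pics/w5.png

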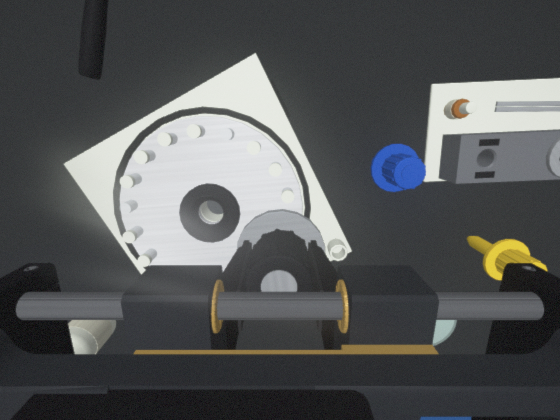

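Fit the boss ring in wrist, top and scene pictures.

Run:
```python
from h import *
def fit(f,c,guess,r):
    g=cv2.cvtColor(cv2.imread(f),cv2.COLOR_BGR2GRAY)
    x0,y0=int(guess[0]-r),int(guess[1]-r); s=g[y0:y0+2*r,x0:x0+2*r]
    th=cv2.threshold(s,110,255,cv2.THRESH_BINARY_INV)[1]
    n,l,st,_=cv2.connectedComponentsWithStats(th)
    k=1+np.argmax(st[1:,4]); m=(l==k).astype(np.uint8)
    cs,h=cv2.findContours(m,cv2.RETR_CCOMP,cv2.CHAIN_APPROX_NONE)
    for q in sorted(cs,key=len)[-2:]:
        if len(q)<15: continue
        e=cv2.fitEllipse(cv2.convexHull(q)); p=(e[0][0]+x0,e[0][1]+y0)
        print(c,np.round(p,1),np.round(e[1],1),'z95',ray(c,p,95).round(1),'z82',ray(c,p,82).round(1))
fit('pics/w5.png','wrist',(210,212),38)
fit('pics/top0.png','top',(416,237),26)
fit('pics/scene0.png','scene',(191,304),32)
for f,c,b in [('w5','wrist',(160,160,110,110)),]:
    im=cv2.imread('pics/%s.png'%f);x,y,w,h=b
    cv2.imwrite('pics/b.png',cv2.resize(im[y:y+h,x:x+w],None,fx=5,fy=5,interpolation=cv2.INTER_CUBIC))
```

```text
wrist [210.1 212.7] [24.6 27.2] z95 [ 569. -224.   95.] z82 [ 571.8 -227.9   82. ]
wrist [209.9 212.1] [55.6 59.3] z95 [ 568.2 -224.    95. ] z82 [ 571.  -227.9   82. ]
top [416.1 235.7] [16.1 19.2] z95 [ 570.7 -228.5   95. ] z82 [ 570.9 -232.7   82. ]
top [416.1 236.4] [38.  39.7] z95 [ 569.5 -228.4   95. ] z82 [ 569.8 -232.6   82. ]
scene [191.6 304.5] [18.6 21.5] z95 [ 573.3 -230.1   95. ] z82 [ 568.7 -228.5   82. ]
scene [191.1 304.8] [44.3 48.5] z95 [ 572.8 -230.9   95. ] z82 [ 568.2 -229.3   82. ]
```

View pics/b.png

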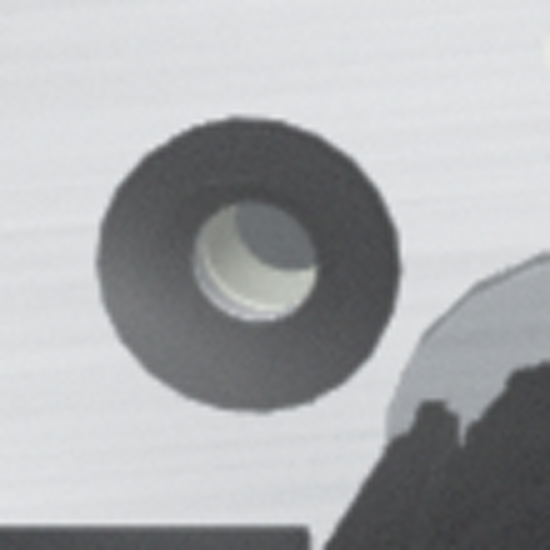

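Request:
drive_tool(
  commands=[
    {"dx": 1,"dy": -25,"dz": 0,"yaw": 0},
    {"dx": 0,"dy": -30,"dz": 0,"yaw": 0},
    {"dx": 0,"dy": -22,"dz": 0,"yaw": 0},
    {"dx": 0,"dy": -8,"dz": 0,"yaw": 0},
    {"dx": 0,"dy": 0,"dz": 0,"yaw": 0},
  ],
  grip=0,
)

```text
t: 7.87
eef_pos: [571.1, -226.7, 264.1]
tcp_rot: [3.141, -0.001, 2.901]
ft_force: [0.2, 0.9, -1.2]
opening: 0.357
```

Request:
drive_tool(
  commands=[
    {"dx": 0,"dy": 0,"dz": -20,"yaw": 0},
    {"dx": 0,"dy": 0,"dz": -25,"yaw": 0},
    {"dx": 0,"dy": 0,"dz": -10,"yaw": 0},
    {"dx": 0,"dy": 0,"dz": 0,"yaw": 0},
    {"dx": 0,"dy": 0,"dz": 0,"yaw": 0},
  ],
  grip=0,
)

```text
t: 8.28
eef_pos: [571.3, -225.4, 209.9]
tcp_rot: [3.141, -0.001, 2.903]
ft_force: [-0.5, 0.1, -1.1]
opening: 0.356
```

Run:
```python
from h import *
snap('scene','s6.png');snap('top','t6.png')
print(env.state()['eef_pos'],env.state()['opening'],env.state()['ft_force'])
a=cv2.imread('pics/s6.png')[215:395,90:290];b=cv2.imread('pics/t6.png')[140:320,320:500]
cv2.imwrite('pics/c6.png',cv2.resize(np.hstack([a,b]),None,fx=2,fy=2,interpolation=cv2.INTER_CUBIC))
```

```text
[ 571.63313252 -226.02102215  210.98637332] 0.35874593480002526 [ 0.36513118  0.14379115 -1.5790367 ]
```

View pics/c6.png

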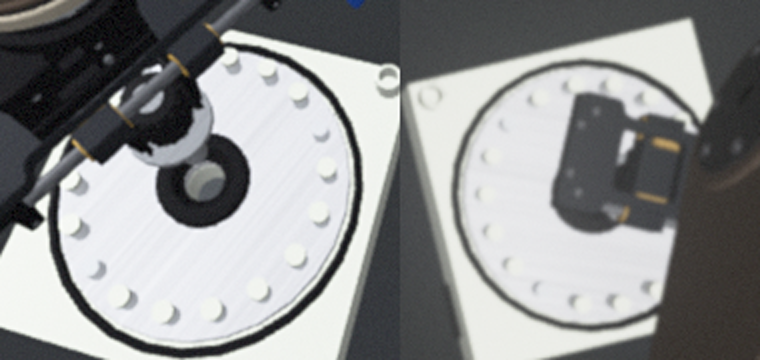

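Run:
```python
from h import *
print(proj('scene',[[571.6,-226,125.3],[571.6,-226,139],[571.6,-226,200],[570.5,-229,95],[570.5,-229,87]]))
a=cv2.imread('pics/s6.png')[255:330,140:240]
cv2.imwrite('pics/d6.png',cv2.resize(a,None,fx=8,fy=8,interpolation=cv2.INTER_CUBIC))
```

```text
[[187.62502018 295.54502536]
 [185.36619052 292.64915713]
 [173.96675031 278.03482951]
 [190.51819557 302.9486743 ]
 [191.70307441 304.42370877]]
```

View pics/d6.png

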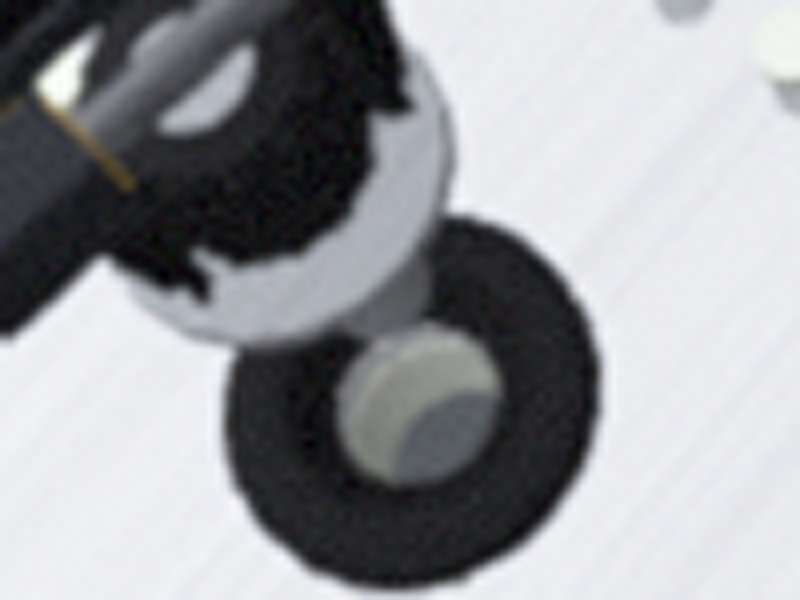

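Request:
drive_tool(
  commands=[
    {"dx": -1,"dy": -2.5,"dz": 0,"yaw": 0},
    {"dx": 0,"dy": 0,"dz": -10,"yaw": 0},
    {"dx": 0,"dy": 0,"dz": -12,"yaw": 0},
    {"dx": 0,"dy": 0,"dz": -6,"yaw": 0},
    {"dx": 0,"dy": 0,"dz": 0,"yaw": 0},
  ],
  grip=0,
)

```text
t: 8.8
eef_pos: [569.4, -228.7, 180.2]
tcp_rot: [3.141, -0.002, 2.901]
ft_force: [-0.8, -1.2, -1.5]
opening: 0.355
```

Request:
drive_tool(
  commands=[
    {"dx": 0,"dy": -0.5,"dz": -5,"yaw": 0},
    {"dx": 0,"dy": 0,"dz": -6,"yaw": 0},
    {"dx": 0,"dy": 0,"dz": -6,"yaw": 0},
    {"dx": 0,"dy": 0,"dz": -6,"yaw": 0},
    {"dx": 0,"dy": 0,"dz": 0,"yaw": 0},
  ],
  grip=0,
)

```text
t: 9.22
eef_pos: [569.6, -229.1, 157.3]
tcp_rot: [3.141, -0.002, 2.902]
ft_force: [0.4, -0.3, -1.2]
opening: 0.356
```

Request:
drive_tool(
  commands=[
    {"dx": 0.5,"dy": 0,"dz": -6,"yaw": 0},
    {"dx": 0,"dy": 0,"dz": -7,"yaw": 0},
    {"dx": 0,"dy": 0,"dz": -6,"yaw": 0},
    {"dx": 0,"dy": 0,"dz": -4,"yaw": 0},
    {"dx": 0,"dy": 0,"dz": 0,"yaw": 0},
  ],
  grip=0,
)

```text
t: 9.63
eef_pos: [570.2, -229.2, 134.5]
tcp_rot: [3.141, -0.002, 2.902]
ft_force: [-0.0, 0.7, -1.5]
opening: 0.351
```

Request:
drive_tool(
  commands=[
    {"dx": 0,"dy": 0,"dz": -3,"yaw": 0},
    {"dx": 0,"dy": 0,"dz": -3,"yaw": 0},
    {"dx": 0,"dy": 0,"dz": -3,"yaw": 0},
    {"dx": 0,"dy": 0,"dz": -3,"yaw": 0},
    {"dx": 0,"dy": 0,"dz": 0,"yaw": 0},
  ],
  grip=0,
)

```text
t: 10.05
eef_pos: [570.6, -229.4, 123.6]
tcp_rot: [-3.142, 0.0, 2.902]
ft_force: [0.8, 0.1, 0.4]
opening: 0.355
```

Request:
drive_tool(
  commands=[
    {"dx": 0,"dy": 0,"dz": -3,"yaw": 0},
    {"dx": 0,"dy": 0,"dz": -3,"yaw": 0},
    {"dx": 0,"dy": 0,"dz": -3,"yaw": 0},
    {"dx": 0,"dy": 0,"dz": -3,"yaw": 0},
  ],
  grip=0,
)

```text
t: 10.38
eef_pos: [570.6, -229.4, 111.6]
tcp_rot: [-3.142, 0.001, 2.902]
ft_force: [0.0, 0.0, 5.4]
opening: 0.358
```

Run:
```python
from h import *
snap('scene','s7.png');snap('wrist','w7.png')
s=env.state();print(s['eef_pos'],s['opening'],s['ft_force'],s['moment'])
a=cv2.imread('pics/s7.png')[235:355,120:280];b=cv2.imread('pics/w7.png')[200:350,180:380]
cv2.imwrite('pics/c7.png',np.hstack([cv2.resize(a,(400,300)),cv2.resize(b,(400,300))]))
```

```text
[ 570.33172212 -229.31081051  111.01749068] 0.3525307473767884 [ 0.37511277 -0.65251821 -0.26153867] [-0.1067674  -0.13648588 -0.06743598]
```

View pics/c7.png

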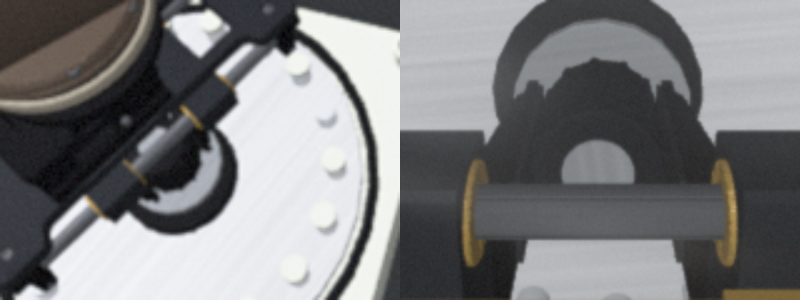

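Request:
drive_tool(
  commands=[
    {"dx": 0,"dy": 0,"dz": -2,"yaw": 0},
    {"dx": 0,"dy": 0,"dz": -2,"yaw": 0},
    {"dx": 0,"dy": 0,"dz": -1,"yaw": 0},
  ],
  grip=0,
)

```text
t: 10.73
eef_pos: [570.6, -229.3, 106.5]
tcp_rot: [3.141, 0.0, 2.902]
ft_force: [0.6, 1.0, 9.7]
opening: 0.355
```

Request:
drive_tool(
  commands=[
    {"dx": 0,"dy": 0,"dz": -1,"yaw": 0},
    {"dx": 0,"dy": 0,"dz": -1,"yaw": 0},
  ],
  grip=0,
)

```text
t: 10.9
eef_pos: [571.1, -229.2, 105.7]
tcp_rot: [3.141, 0.002, 2.902]
ft_force: [-1.1, 4.1, 21.1]
opening: 0.354
```

Request:
drive_tool(
  commands=[
    {"dx": 0,"dy": 0,"dz": -0.5,"yaw": 0},
    {"dx": 0,"dy": 0,"dz": 0,"yaw": 0},
  ],
  grip=0,
)

```text
t: 11.07
eef_pos: [571.1, -229.2, 105.7]
tcp_rot: [3.141, 0.002, 2.902]
ft_force: [-0.9, 3.9, 17.5]
opening: 0.353
```

Request:
drive_tool(
  commands=[
    {"dx": 0,"dy": 0,"dz": 0,"yaw": 0},
    {"dx": 0,"dy": 0,"dz": 0,"yaw": 0},
    {"dx": 0,"dy": 0,"dz": 0,"yaw": 0},
    {"dx": 0,"dy": 0,"dz": 0,"yaw": 0},
    {"dx": 0,"dy": 0,"dz": 0,"yaw": 0},
  ],
  grip=0.8,
)

```text
t: 11.48
eef_pos: [570.3, -229.3, 103.7]
tcp_rot: [3.141, -0.001, 2.902]
ft_force: [0.6, 0.9, 0.1]
opening: 0.646
```

Request:
drive_tool(
  commands=[
    {"dx": 0,"dy": 0,"dz": 5,"yaw": 0},
    {"dx": 0,"dy": 0,"dz": 10,"yaw": 0},
    {"dx": 0,"dy": 0,"dz": 20,"yaw": 0},
    {"dx": 0,"dy": 0,"dz": 25,"yaw": 0},
    {"dx": 0,"dy": 0,"dz": 25,"yaw": 0},
  ],
  grip=0.8,
)

```text
t: 11.9
eef_pos: [570.4, -229.3, 190.8]
tcp_rot: [3.141, -0.0, 2.902]
ft_force: [-0.3, -0.4, -0.4]
opening: 0.801
```

Request:
drive_tool(
  commands=[
    {"dx": 0,"dy": 20,"dz": 25,"yaw": 0},
    {"dx": 0,"dy": 30,"dz": 10,"yaw": 0},
    {"dx": 0,"dy": 35,"dz": 0,"yaw": 0},
    {"dx": 0,"dy": 25,"dz": 0,"yaw": 0},
    {"dx": 0,"dy": 0,"dz": 0,"yaw": 0},
  ],
  grip=0.8,
)

```text
t: 12.32
eef_pos: [570.3, -115.6, 225.7]
tcp_rot: [3.141, 0.001, 2.905]
ft_force: [0.1, -0.2, -0.2]
opening: 0.798
```

Run:
```python
from h import *
snap('scene','s8.png');snap('wrist','w8.png')
s=env.state();print(s['t'],s['eef_pos'],s['opening'],s['ft_force'])
a=cv2.imread('pics/s8.png')[235:355,120:280];b=cv2.imread('pics/w8.png')
cv2.imwrite('pics/c8.png',np.hstack([cv2.resize(a,(400,300)),cv2.resize(b,(400,300))]))
P=[[570.5,-229,z] for z in (141,101,95)]
print(proj('scene',P),proj('wrist',P))
```

```text
12.4167 [ 570.70402171 -118.72189879  225.19650973] 0.7989504468726796 [-0.99786113 -0.28886611 -0.45147127]
[[183.10948639 293.72570482]
 [189.61061864 301.81884802]
 [190.51819557 302.9486743 ]] [[160.82044201 245.12674583]
 [175.43043877 230.49308204]
 [177.31775272 228.60271079]]
```

View pics/c8.png

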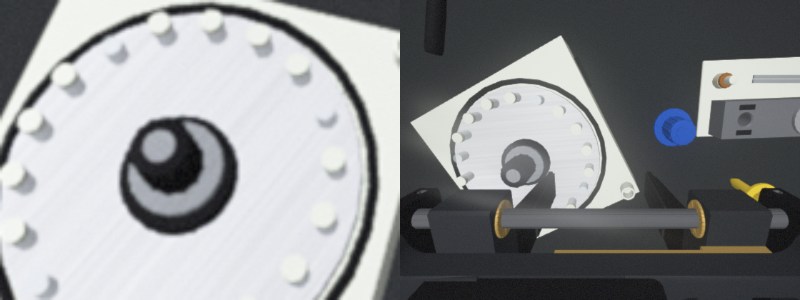

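Request:
drive_tool(
  commands=[
    {"dx": 0,"dy": -25,"dz": 0,"yaw": 0},
    {"dx": 0,"dy": -35,"dz": 0,"yaw": 0},
    {"dx": 0,"dy": -35,"dz": 0,"yaw": 0},
    {"dx": 0,"dy": -15,"dz": 0,"yaw": 0},
    {"dx": 0,"dy": 0,"dz": 0,"yaw": 0},
  ],
  grip=0,
)

```text
t: 12.83
eef_pos: [570.1, -233.4, 224.0]
tcp_rot: [-3.141, 0.0, 2.898]
ft_force: [0.0, 0.1, -0.2]
opening: 0.509
```

Request:
drive_tool(
  commands=[
    {"dx": 0,"dy": 0,"dz": 0,"yaw": 0},
    {"dx": 0,"dy": 0,"dz": 0,"yaw": 0},
    {"dx": 0,"dy": 0,"dz": -25,"yaw": 0},
    {"dx": 0,"dy": 0,"dz": -25,"yaw": 0},
    {"dx": 0,"dy": 0,"dz": -15,"yaw": 0},
  ],
  grip=0,
)

```text
t: 13.25
eef_pos: [570.0, -227.8, 157.5]
tcp_rot: [3.141, -0.002, 2.903]
ft_force: [0.2, -1.0, 0.1]
opening: 0.156
```

Request:
drive_tool(
  commands=[
    {"dx": 0,"dy": 0,"dz": 0,"yaw": 0},
    {"dx": 0,"dy": 0,"dz": 0,"yaw": 0},
    {"dx": 0,"dy": 0,"dz": 0,"yaw": 0},
  ],
  grip=0,
)

```text
t: 13.5
eef_pos: [571.1, -229.0, 160.4]
tcp_rot: [-3.141, 0.001, 2.903]
ft_force: [-0.8, -0.3, 0.4]
opening: 0.005
```

Request:
drive_tool(
  commands=[
    {"dx": 0,"dy": 0,"dz": -7,"yaw": 0},
    {"dx": 0,"dy": 0,"dz": -5,"yaw": 0},
    {"dx": 0,"dy": 0,"dz": -3,"yaw": 0},
    {"dx": 0,"dy": 0,"dz": -2,"yaw": 0},
    {"dx": 0,"dy": 0,"dz": -1,"yaw": 0},
  ],
  grip=0,
)

```text
t: 13.92
eef_pos: [570.6, -229.4, 141.7]
tcp_rot: [3.142, 0.0, 2.902]
ft_force: [-3.3, 2.4, 15.1]
opening: 0.003
```

Request:
drive_tool(
  commands=[
    {"dx": 0,"dy": 0,"dz": -1,"yaw": 0},
    {"dx": 0,"dy": 0,"dz": -1,"yaw": 0},
  ],
  grip=0,
)

```text
t: 14.08
eef_pos: [570.8, -229.5, 141.5]
tcp_rot: [-3.141, 0.002, 2.902]
ft_force: [-8.2, 3.8, 30.3]
opening: 0.001
```

Request:
drive_tool(
  commands=[
    {"dx": 0,"dy": 0,"dz": 8,"yaw": 0},
    {"dx": 0,"dy": 0,"dz": 25,"yaw": 0},
    {"dx": 0,"dy": 0,"dz": 35,"yaw": 0},
    {"dx": 0,"dy": 20,"dz": 20,"yaw": 0},
    {"dx": 0,"dy": 35,"dz": 0,"yaw": 0},
  ],
  grip=0,
)

```text
t: 14.5
eef_pos: [572.0, -176.7, 231.5]
tcp_rot: [-3.14, 0.007, 2.899]
ft_force: [-0.1, 1.1, -0.7]
opening: 0.002
```

Request:
drive_tool(
  commands=[
    {"dx": 0,"dy": 35,"dz": 0,"yaw": 0},
    {"dx": 0,"dy": 35,"dz": 0,"yaw": 0},
    {"dx": 0,"dy": 20,"dz": 0,"yaw": 0},
    {"dx": 0,"dy": 0,"dz": 0,"yaw": 0},
    {"dx": 0,"dy": 0,"dz": 0,"yaw": 0},
  ],
  grip=0,
)

```text
t: 14.92
eef_pos: [570.6, -83.7, 227.4]
tcp_rot: [-3.142, 0.0, 2.904]
ft_force: [1.2, -0.8, -0.8]
opening: 0.003
```

Run:
```python
from h import *
snap('scene','s9.png')
s=env.state();print(s['t'],s['eef_pos'],s['opening'],s['ft_force'])
```

```text
14.9667 [570.68459207 -84.56489868 227.2909958 ] 0.0026525980356404497 [-0.36451822 -0.43899614 -0.71498727]
```

View pics/s9.png

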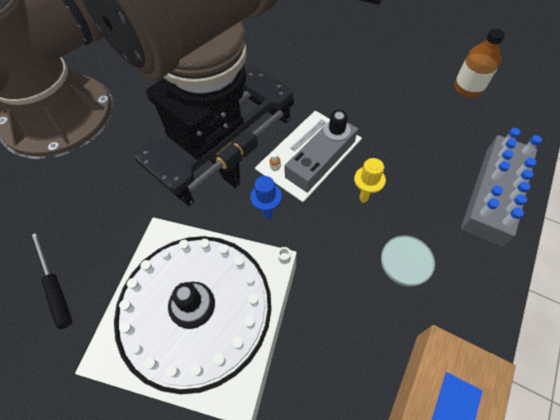

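The picture shows the pin seated on the carousel at about (190,300), the spare in its socket at (339,121), and the blue and yellow look-alikes not moved.

```bash
python3 -c "
from cell import env
print(env.job_done())"
```

```text
the job is handed in; nothing more can be done
None
```

The carousel is locked: the long pin is through its centre hole and pushed home into the hub, and I have let go and handed the job in at about 15 s.

- **Picking up:** My first close on the knob was about 5 mm off centre and tipped the pin slightly in its socket. I opened, re-centred and gripped again with almost no side force.
- **Inserting:** The pin went down with nothing but its own weight on the wrist until it met the plug. The plug then slid, and the force rose to 21 N at the height where the collar should sit on the boss.
- **Seating check:** After letting go I pressed the knob top once with closed fingers. It held firm at 141.5 mm under 30 N, against 141 mm expected.
- **Last picture:** The pin looks upright with its collar centred on the boss, and the carousel is in its seat. The spare pin is in its socket and the look-alikes have not moved. The gripper is clear, with about 0 N on it.
- **Disagreement:** The three cameras placed the hole up to about 4.6 mm apart in y. I used roughly the average, which was within the fit clearance of about 6 mm.

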